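Stir the polishing beads over the sprung sieve

ROBOT

A 7-joint arm with a two-finger parallel gripper is mounted at the origin on the work surface. World frame = base frame: x ahead of the robot, y to its left, z up, the work surface at z = 0. Lengths are in mm, angles in rad, forces in N, time in s.
With the tool pointing down it reaches from about 350 to 900 mm from the base axis. Payload 19.9 kg.
Tool frame: the origin (TCP) lies between the finger pads; the fingertips stand 17 mm ahead of it and the grasp point (between the pads) lies 2 mm behind it; z points along the fingers, y is the direction in which the jaws open and shut (so a half turn about z gives the same grasp; the last joint's range is limited). The gripper opens to 85 mm and grips with 20 to 120 N. Pads are 22 mm wide; open, the fingers measure 114 mm over their backs; the gripper's body (76 mm by 85 mm) begins 54 mm behind the grasp point. The pads swing forward as they close: fully open they stand 13 mm farther back than shut.
Start: joints at [1.222, 0.417, -0.01, 1.614, 0.005, 1.111, -0.053], TCP at [189.348, -595.609, 248.26] pointing down, gripper open.
Joint ranges: [-2.81, 2.81], [-0.39, 2.02], [-1.27, 1.25], [0.06, 2.57], [-1.19, 4.33], [0.19, 2], [-2.82, 2.82]. Speed limits (rad/s): [1.89, 1.89, 2.39, 2.39, 3.01, 3.01, 3.01].

INTERFACE

Orientations are given as a unit quaternion [w, x, y, z].
In Python, from plant import r, viewer, ticket gives the robot as it stands.
- The arm moves only by the tool apply_moves, never from a script. Its argument "commands" is a list that holds one entry, the list of rows, each a list of 7 numbers: the shift along the tool's x, y, z in m, then the turn, a rotation vector about the tool's x, y, z in degrees, then the closure in counts, from 0 (fully open) to 255 (shut). In form: [[[dx, dy, dz, ax, ay, az, jaw], ...]]. A call has exactly 8 rows; each row shifts and turns the commanded pose from where the row before left it, along the tool's axes as they then stand; what a row does not reach is not made up. A row lasts 1/10 s, in which the tool goes at most 50 mm and 8.59 degrees, less where a joint would pass 70% of its speed; a pose out of reach is approached as far as the arm can. A call is refused whole if a number of a shift passes 0.05 or a number of a turn 8.59, either way. A call with a gripper value outside its range is refused whole. The fingers move at their own pace and stop on an object; the grip force is fixed at half the most. Time passes only in rows, so rows that do not move let the fingers close, or fill a call up. It gives the time, the measured TCP pose, the force and the opening at its end, in the units of the state.
- r.read_state(): the state, without advancing time (a new reading comes with each control period).
- viewer.grab_frame(name): name is "scene" or "top" or "wrist"; returns a dict with "frame" (480x640x3 uint8, blue, green, red), "intrinsics" (3x3 intrinsics, pixels), "world_from_camera" (4x4, takes a point from camera to world coordinates). Camera axes: x right, y down, z forward; pixel columns grow to the right and rows downward; lengths in mm; the calibration is good to about 2 mm. A picture is of the moment at which its call begins. There is no depth.
- ticket.close_job(): hands the job in, once; it reports no verdict.
The state is a dict: "clock": time; "joint_pos": joint angles; "joint_vel": joint speeds; "tau": joint torques, N m; "tcp_pos": TCP position; "tcp_rot": TCP orientation; "ft_force": force on the tool from outside, world axes, zero at the start; "torque": the same for the moment, N m; "width": opening from 0.0 (shut) to 1.0 (fully open).
Only numpy, scipy, OpenCV 4.12 (cv2) and the standard library are available. Lean on these libraries where they do the work, as an engineer would, in place of code of your own. Each camera call takes 0.05 s, during which the arm holds its last target. There are 200 camera calls.

TASK

Take the stirring rod from its sloping cradle, set its tip down among the beads on the side of the red tab until it rests on the springy sieve, and stir two full turns counter-clockwise (seen from above) around the tub, keeping the tip lightly on the sieve (never pressing on it or the tub with more than 20 N), about midway between the centre and the wall. Keep stirring as needed until the three orange beads lie scattered, with at least 10 mm between any two of them, all beads still in the tub; then lay the rod back in its cradle with its tip on the foot stop and let go. Touch the beads only with the rod, and leave the spray can, carton and jar where they are.

Things in the scene. Friction and masses are not known exactly. Their poses are not given: they have to be found in the camera images.
- tub: Round open green tub bolted to the bench, inner diameter 160 mm (12-sided), wall 4 mm, 85 mm high. Origin: centre of its underside, z up. +x points to the red tab (34 mm wide, on the outside of the rim); +y is a quarter turn counter-clockwise from it, seen from above. Its floor is a steel sieve, see tub_middle.
- tub_middle (a point): Point on the tub's axis, 40 mm above the bench. The flat level sieve that forms the tub's floor is set at or up to 9 mm below this point, unknown and different each time: feel for it. It is sprung and gives way straight down 0.25 mm per newton. Rim: 45 mm above this point.
- stirrer: Stirring rod 165 mm long, 0.12 to 0.2 kg: steel rod, diameter 18 mm, hemispherical tip; yellow handle 24 x 24 mm square from 115 to 165 mm. Origin: end of the tip; z runs up the rod to the handle, x and y are square to the handle's flats. It leans in the cradle 30 degrees from vertical. Good grip: on the flats facing its +y and -y, 140 mm from the tip, fingers along the rod.
- stirrer_tip (a point): The end of the stirring rod's tip (the stirrer's origin).
- cradle: Red sloping rest bolted to the bench: a V trough 100 mm long, open on its upper side, leaning 30 degrees from vertical, its upper end towards the cradle's -x (away from the robot). Steel foot plate 150 x 90 mm. A foot stop 50 x 50 mm across its lower end, with a lip 18 mm high 24 mm from the rod's axis on the open side, carries the tip. Origin: on the bench straight below the rod's tip, z up.
- cradle_foot (a point): Where the rod's tip rests in the cradle, 22 mm above the cradle's origin. The resting rod's axis runs from here along (-sin 30, 0, cos 30 degrees) in the cradle's frame; its y axis is then the cradle's y.
- orange1_center (a point): Centre of a loose orange polishing bead, a ceramic ball of 28 mm diameter, 30 g, smooth and slippery, lying on the sieve in the tub. The three orange beads begin in a close group across from the red tab.
- orange2_center (a point): Centre of a loose orange polishing bead, a ceramic ball of 28 mm diameter, 30 g, smooth and slippery, lying on the sieve in the tub. The three orange beads begin in a close group across from the red tab.
- orange3_center (a point): Centre of a loose orange polishing bead, a ceramic ball of 28 mm diameter, 30 g, smooth and slippery, lying on the sieve in the tub. The three orange beads begin in a close group across from the red tab.
- white1_center (a point): Centre of a loose white polishing bead, a ceramic ball of 28 mm diameter, 30 g, smooth and slippery, lying on the sieve in the tub.
- white2_center (a point): Centre of a loose white polishing bead, a ceramic ball of 28 mm diameter, 30 g, smooth and slippery, lying on the sieve in the tub.
- white3_center (a point): Centre of a loose white polishing bead, a ceramic ball of 28 mm diameter, 30 g, smooth and slippery, lying on the sieve in the tub.
- white4_center (a point): Centre of a loose white polishing bead, a ceramic ball of 28 mm diameter, 30 g, smooth and slippery, lying on the sieve in the tub.
- white5_center (a point): Centre of a loose white polishing bead, a ceramic ball of 28 mm diameter, 30 g, smooth and slippery, lying on the sieve in the tub.
- white6_center (a point): Centre of a loose white polishing bead, a ceramic ball of 28 mm diameter, 30 g, smooth and slippery, lying on the sieve in the tub.
- spray_can: Bystander: blue spray can, 56 mm diameter, 120 mm tall, standing; origin: centre of its underside.
- carton: Bystander: cardboard carton 70 x 50 x 35 mm on the bench; origin: centre of its underside.
- jar: Bystander: amber jar, 60 mm diameter, 70 mm tall, standing; origin: centre of its underside.
Mind the look-alikes: they are no part of the job. Of the things like the stirrer, leave any that is purple; of the rest the smaller one is meant.

How it is judged:
By the outcome, as a careful person would: the job done as asked, in the order asked, and still so for the second after the job is handed in, with the robot touching nothing.
It also fails if it takes over 70 s, if anything falls off the work surface, if the arm or the gripper's body presses on something with over 40 N, if the wrist force passes 120 N, or if a joint passes its speed limit or range.

## Working session

There is one attempt and no reset: what is moved stays moved. The work goes in short steps, Python scripts to look and compute and a tool call to move; the robot and the scene stay as the last step left them, time stands still between calls to the robot, and variables do not carry over. Pictures are saved under pics/ and viewed, about 8 in all and at most 12, crops included, and the job is handed in when it is done.

Besides the shell and the picture viewer there is one more tool, called after "Emit:" by a JSON object that holds its "op" and its "data". apply_moves: Moves the arm, as the interface text tells. Its arguments: {"type":"object","properties":{"commands":{"type":"array","items":{"type":"array","items":{"type":"array","items":{"type":"number"}}}}},"required":["commands"]}

```bash
mkdir -p pics; ls; python3 - <<'E'
from plant import r, viewer, ticket
import cv2, numpy as np
s=r.read_state(); print(s)
for n in ("scene","top"):
    f=viewer.grab_frame(n); cv2.imwrite(f"pics/{n}0.png",f["frame"]); np.savez(f"pics/{n}0.npz",K=f["intrinsics"],T=f["world_from_camera"]); print(np.round(f["intrinsics"],1).tolist(),np.round(f["world_from_camera"],3).tolist())
E
```

```text
pics
{'clock': 0.0, 'joint_pos': array([ 1.22152918,  0.41798484, -0.01030997,  1.61417681,  0.00470766,
        1.11069573, -0.05297635]), 'joint_vel': array([ 2.68892597e-04, -4.83172425e-05,  8.75368337e-04, -7.08172058e-04,
        6.03651902e-04, -1.05446570e-03,  2.06218839e-04]), 'tau': array([-5.03364881e-04, -8.64452219e+01,  6.78338651e-01, -4.34890544e+01,
        1.89961394e-02,  7.56071066e-03, -5.32550814e-06]), 'tcp_pos': array([ 189.22591966, -595.32195889,  247.65233612]), 'tcp_rot': array([-6.03966669e-04,  9.88179884e-01,  1.53297524e-01, -1.42368368e-04]), 'ft_force': array([ 0.24772332,  0.14518911, -0.35255507]), 'torque': array([ 0.00106157, -0.0233065 , -0.02585861]), 'width': 0.9981656475244082}
[[523.4, 0.0, 314.8], [0.0, 523.4, 234.1], [0.0, 0.0, 1.0]] [[0.876, 0.391, -0.281, 891.693], [0.482, -0.713, 0.51, -448.945], [-0.001, -0.582, -0.813, 923.476], [0.0, 0.0, 0.0, 1.0]]
[[588.3, 0.0, 316.7], [0.0, 588.3, 244.1], [0.0, 0.0, 1.0]] [[-0.026, -0.993, 0.113, 438.808], [-1.0, 0.024, -0.02, 82.767], [0.017, -0.114, -0.993, 1294.654], [0.0, 0.0, 0.0, 1.0]]
```

View pics/top0.png

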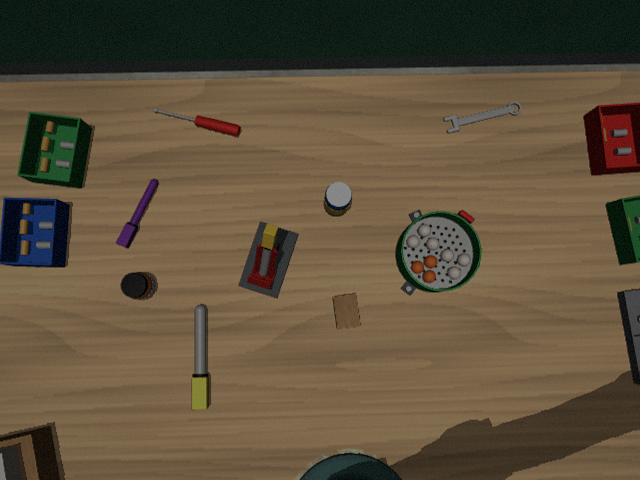

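View pics/scene0.png

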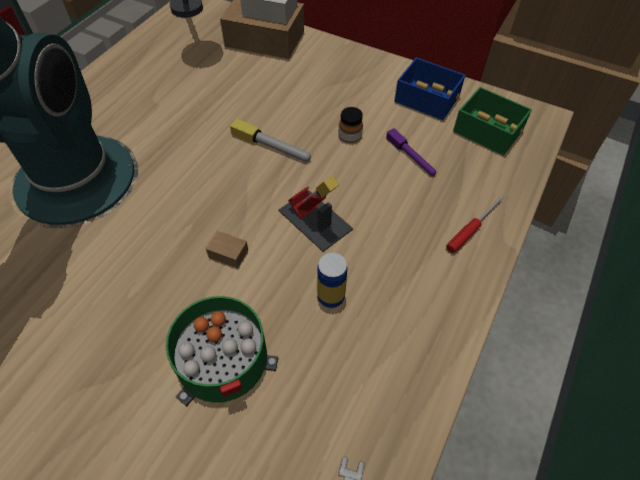

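Top view: the steel/yellow stirrer leans in the red cradle at about (265,260). The tub is at (438,250) with its tab at (466,216) and orange beads at (424,268). The larger look-alike lies at (200,355) and a purple one at (140,212). The can is at (338,198), the carton at (347,310) and the jar at (140,285).

```bash
cat > h.py <<'E'
import numpy as np, cv2
from plant import r, viewer, ticket
from scipy.spatial.transform import Rotation as R
def grab(n,tag):
    f=viewer.grab_frame(n); im=f["frame"]; cv2.imwrite(f"pics/{n}{tag}.png",im)
    K=np.array(f["intrinsics"]);T=np.array(f["world_from_camera"]); np.savez(f"pics/{n}{tag}.npz",K=K,T=T); return im,K,T
def load(t):
    d=np.load(f"pics/{t}.npz"); return cv2.imread(f"pics/{t}.png"),d["K"],d["T"]
def ray(uv,K,T):
    uv=np.atleast_2d(uv).astype(float); d=np.c_[(uv-K[:2,2])/[K[0,0],K[1,1]],np.ones(len(uv))]@T[:3,:3].T; return T[:3,3],d
def onz(uv,K,T,z):
    o,d=ray(uv,K,T); return o+d*((z-o[2])/d[:,2])[:,None]
def px(P,K,T):
    c=(np.atleast_2d(P)-T[:3,3])@T[:3,:3]; return c[:,:2]/c[:,2:]*[K[0,0],K[1,1]]+K[:2,2]
def tri(a,b):
    (o1,d1),(o2,d2)=ray(*a),ray(*b); A=np.zeros((3,3));v=np.zeros(3)
    for o,d in((o1,d1[0]),(o2,d2[0])):
        d=d/np.linalg.norm(d);M=np.eye(3)-np.outer(d,d);A+=M;v+=M@o
    return np.linalg.solve(A,v)
def blobs(im,lo,hi,mn=20):
    hsv=cv2.cvtColor(im,cv2.COLOR_BGR2HSV); m=cv2.inRange(hsv,lo,hi)
    cs,_=cv2.findContours(m,cv2.RETR_EXTERNAL,cv2.CHAIN_APPROX_NONE); return [c for c in cs if cv2.contourArea(c)>mn]
def st():
    s=r.read_state(); w,x,y,z=s["tcp_rot"]; return s,np.array(s["tcp_pos"]),R.from_quat([x,y,z,w])
E
python3 - <<'E'
from h import *
from scipy.optimize import least_squares
for t in ("top0","scene0"):
    im,K,T=load(t); print(t)
    for n,lo,hi in (("yel",(22,110,60),(34,255,255)),("red",(0,180,60),(4,255,255)),("green",(50,120,20),(75,255,255)),("plate",(0,0,25),(179,60,85))):
        for c in blobs(im,lo,hi,60 if n!="plate" else 500):
            x=c[:,0,:].mean(0); M=cv2.moments(c); q=cv2.minAreaRect(c)
            print(n,round(M['m10']/M['m00'],1),round(M['m01']/M['m00'],1),int(M['m00']),np.round(cv2.boxPoints(q)).astype(int).tolist() if n!="green" else "")
            if n=="green" and M['m00']>3000 and ((t=="top0" and 380<x[0]<500) or (t=="scene0" and x[0]<300)):
                P=onz(c[:,0,:],K,T,85.)[:,:2]; cc=P.mean(0); away=P.mean(0)-T[:2,3]; away/=np.linalg.norm(away)
                for _ in range(5):
                    Q=P[(P-cc)@away>10]; Q=Q[np.abs(np.linalg.norm(Q-cc,axis=1)-84)<8]
                    f=least_squares(lambda p:np.linalg.norm(Q-p,axis=1)-84.8,cc,loss='soft_l1');cc=f.x
                print(" tub centre",cc,np.abs(f.fun).mean())
E
python3 -c "
import cv2
a=cv2.imread('pics/top0.png')[205:310,225:370];b=cv2.imread('pics/scene0.png')[160:265,260:405]
cv2.imwrite('pics/crop0.png',cv2.resize(cv2.convertScaleAbs(cv2.hconcat([a,b]),alpha=1.6),None,fx=2.75,fy=2.75,interpolation=cv2.INTER_CUBIC))"
```

```text
top0
yel 199.0 392.9 443 [[192, 377], [206, 377], [206, 409], [192, 409]]
yel 268.7 235.9 252 [[259, 246], [265, 223], [278, 226], [272, 249]]
red 259.9 279.2 237 [[247, 281], [254, 263], [276, 271], [269, 290]]
red 217.0 125.2 371 [[194, 125], [197, 115], [239, 125], [236, 135]]
red 618.7 140.9 1494 [[598, 105], [630, 101], [639, 165], [606, 170]]
green 438.7 251.8 5162 
 tub centre [ 555.92068458 -195.79043244] 1.1568378139770095
green 625.7 227.3 1551 
green 53.1 149.1 3987 
green 372.1 49.3 68 
green 538.3 41.4 65 
green 112.1 41.2 84 
green 343.8 29.4 66 
green 472.8 9.9 65 
green 72.0 7.6 63 
plate 200.0 339.9 681 [[195, 305], [205, 305], [205, 376], [195, 376]]
plate 633.8 318.4 642 [[624, 374], [624, 289], [639, 289], [639, 374]]
plate 271.0 260.2 1226 [[238, 285], [260, 221], [298, 234], [277, 298]]
plate 324.8 65.0 8427 [[0, 62], [639, 51], [639, 70], [0, 81]]
scene0
yel 330.9 292.9 362 [[316, 301], [318, 280], [346, 282], [344, 303]]
yel 327.1 185.6 218 [[314, 186], [332, 175], [339, 185], [321, 197]]
yel 243.0 129.5 366 [[227, 132], [234, 116], [259, 127], [253, 143]]
red 230.0 385.9 125 [[219, 386], [238, 379], [241, 385], [221, 393]]
red 464.2 234.5 371 [[446, 245], [475, 216], [483, 224], [454, 253]]
red 299.5 202.3 219 [[288, 200], [306, 188], [318, 206], [300, 218]]
green 217.0 348.5 8009 
 tub centre [ 560.19289724 -202.92335545] 1.1035492557252218
green 491.3 120.2 2980 
plate 319.0 224.6 1613 [[279, 210], [307, 181], [354, 228], [325, 256]]
plate 562.8 213.7 663 [[529, 222], [587, 170], [609, 194], [551, 246]]
plate 594.1 271.9 3426 [[514, 473], [617, 94], [647, 103], [544, 482]]
plate 268.2 9.8 919 [[241, 0], [296, 0], [296, 23], [241, 23]]
plate 109.4 28.9 2844 [[56, 29], [180, -38], [203, 5], [79, 72]]
plate 48.2 17.8 1111 [[16, 0], [71, 0], [71, 34], [16, 34]]
```

View pics/crop0.png

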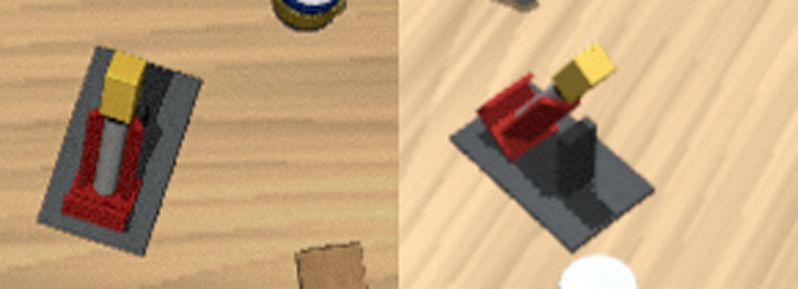

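```bash
python3 - <<'E'
from h import *
_,K1,T1=load("top0");_,K2,T2=load("scene0")
E=tri(([270.8,230.5],K1,T1),([333,184.8],K2,T2)); print("handle end",E)
q1=onz([[238,285],[260,221],[298,234],[277,298]],K1,T1,4); q2=onz([[279,210],[307,181],[354,228],[325,256]],K2,T2,4)
print(q1.round(1)[:,:2].tolist(),q2.round(1)[:,:2].tolist())
for q in(q1,q2): print(q.mean(0).round(1),[np.degrees(np.arctan2(*(b-a)[:2][::-1])).round(1) for a,b in zip(q,np.roll(q,-1,0))],[np.linalg.norm(b-a).round(0) for a,b in zip(q,np.roll(q,-1,0))])
print("tab",tri(([466,216],K1,T1),([230,386],K2,T2)))
for t,K,T in(("top0",K1,T1),("scene0",K2,T2)):
    im=cv2.imread(f"pics/{t}.png")
    for c in blobs(im,(5,180,60),(16,255,255),20):
        (x,y),rr=cv2.minEnclosingCircle(c); P=onz([x,y],K,T,50)[0]
        if abs(P[0]-560)<100 and abs(P[1]+200)<100: print(t,"orange",P.round(1),rr)
_,p,Rt=st(); print(Rt.as_matrix().round(3)); f=viewer.grab_frame("wrist"); Tw=np.array(f["world_from_camera"]); print((Rt.as_matrix().T@(Tw[:3,3]-p)).round(1),(Rt.as_matrix().T@Tw[:3,:3]).round(3).tolist(),f["intrinsics"])
E
```

```text
handle end [599.36985751 149.67063403 156.9566786 ]
[[500.5, 230.9], [640.8, 180.8], [609.8, 97.3], [470.0, 146.3]] [[471.6, 147.0], [484.4, 252.1], [640.6, 182.9], [619.6, 88.2]]
[555.2 163.8   4. ] [np.float64(-19.7), np.float64(-110.4), np.float64(160.7), np.float64(70.2)] [np.float64(149.0), np.float64(89.0), np.float64(148.0), np.float64(90.0)]
[554.  167.6   4. ] [np.float64(83.0), np.float64(-23.9), np.float64(-102.5), np.float64(158.3)] [np.float64(106.0), np.float64(171.0), np.float64(97.0), np.float64(159.0)]
tab [ 627.87447749 -256.22666957   84.73747263]
top0 orange [ 506.5 -179.3   50. ] 6.140130519866943
top0 orange [ 527.4 -154.6   50. ] 6.067752361297607
top0 orange [ 538.5 -183.6   50. ] 6.050940990447998
scene0 orange [ 535.6 -182.9   50. ] 7.655250549316406
scene0 orange [ 505.9 -179.    50. ] 7.106435298919678
scene0 orange [ 524.9 -154.5   50. ] 6.823967456817627
[[ 0.953  0.303 -0.   ]
 [ 0.303 -0.953  0.001]
 [-0.    -0.001 -1.   ]]
[  70.1   -1.  -125.6] [[-0.001, -0.961, -0.275], [1.0, -0.001, 0.001], [-0.001, -0.275, 0.961]] [[388.39091333   0.         319.14092023]
 [  0.         388.39091333 240.51259314]
 [  0.           0.           1.        ]]
```

```bash
cat >> h.py <<'E'
from scipy.spatial.transform import Slerp
def plan(wps,jaw,p=None,Rc=None,dec=3):
    """wps: list of (pos,Rot,nrows); prints rows in calls of 8"""
    if p is None: _,p,Rc=st()
    p=np.array(p,float);rows=[]
    for P,Rg,n in wps:
        p0,R0=p.copy(),Rc; sl=Slerp([0,1],R.concatenate([R0,Rg]))
        for i in range(1,n+1):
            tp=p0+(np.array(P)-p0)*i/n; tr=sl(i/n)
            d=np.round(Rc.inv().apply(tp-p)/1000,dec); w=np.round((Rc.inv()*tr).as_rotvec(degrees=True),1)
            p=p+Rc.apply(d*1000); Rc=Rc*R.from_rotvec(w,degrees=True)
            rows.append([float(x)+0. for x in (*d,*w)]+[jaw])
    while len(rows)%8: rows.append([0,0,0,0,0,0,jaw])
    for i in range(0,len(rows),8): print(str(rows[i:i+8]).replace(" ","").replace("-0.0,","0,").replace("0.0,","0,"))
    print("end",p.round(1)); return p,Rc
def rotzy(z,y):
    z=np.array(z,float)/np.linalg.norm(z); y=np.array(y,float); y-=z*(y@z); y/=np.linalg.norm(y)
    return R.from_matrix(np.c_[np.cross(y,z),y,z])
def cradle(yaw):  # rod axis a, tool grasp rotation (flipped)
    c,s=np.cos(yaw),np.sin(yaw); a=np.array([-.5*c,-.5*s,.8660254]); y=-np.array([-s,c,0]); return a,rotzy(-a,y)
E
python3 - <<'E'
from h import *
a,Rg=cradle(np.radians(160)); E=np.array([599,150,163.]); print(a,Rg.as_matrix().round(2))
plan([(E+73*a+[0,0,50],Rg,24),(E+73*a,Rg,4)],0)
E
```

```text
[ 0.46984631 -0.17101007  0.8660254 ] [[-0.81  0.34 -0.47]
 [ 0.3   0.94  0.17]
 [ 0.5  -0.   -0.87]]
[[0.027,-0.023,-0.001,1.5,0.5,-5.8,0],[0.029,-0.021,0,1.6,0.6,-5.7,0],[0.031,-0.018,0,1.5,0.5,-5.8,0],[0.033,-0.014,0.001,1.6,0.5,-5.7,0],[0.034,-0.011,0.002,1.5,0.5,-5.8,0],[0.035,-0.008,0.003,1.6,0.5,-5.8,0],[0.035,-0.004,0.002,1.5,0.6,-5.7,0],[0.036,0,0.004,1.5,0.5,-5.8,0]]
[[0.035,0.003,0.003,1.6,0.5,-5.7,0],[0.035,0.007,0.004,1.5,0.5,-5.8,0],[0.034,0.011,0.004,1.6,0.6,-5.8,0],[0.032,0.014,0.004,1.5,0.5,-5.7,0],[0.031,0.017,0.003,1.6,0.5,-5.8,0],[0.029,0.021,0.004,1.5,0.5,-5.8,0],[0.027,0.023,0.003,1.5,0.6,-5.7,0],[0.025,0.026,0.002,1.6,0.5,-5.8,0]]
[[0.021,0.028,0.003,1.5,0.5,-5.7,0],[0.019,0.031,0.001,1.6,0.5,-5.8,0],[0.015,0.032,0.001,1.5,0.5,-5.8,0],[0.012,0.034,0,1.5,0.6,-5.7,0],[0.009,0.034,-0.001,1.6,0.5,-5.8,0],[0.005,0.036,-0.001,1.5,0.5,-5.7,0],[0.002,0.035,-0.003,1.6,0.5,-5.8,0],[-0.002,0.036,-0.003,1.5,0.6,-5.8,0]]
[[-0.006,0,0.011,0,0,0,0],[-0.006,0,0.01,0,0,0,0],[-0.007,0,0.011,0,0,0,0],[-0.006,0,0.011,0,0,0,0],[0,0,0,0,0,0,0],[0,0,0,0,0,0,0],[0,0,0,0,0,0,0],[0,0,0,0,0,0,0]]
end [633.4 137.7 226.1]
```

Emit:
{"op": "apply_moves", "data": {"commands": [[[0.027, -0.023, -0.001, 1.5, 0.5, -5.8, 0], [0.029, -0.021, 0, 1.6, 0.6, -5.7, 0], [0.031, -0.018, 0, 1.5, 0.5, -5.8, 0], [0.033, -0.014, 0.001, 1.6, 0.5, -5.7, 0], [0.034, -0.011, 0.002, 1.5, 0.5, -5.8, 0], [0.035, -0.008, 0.003, 1.6, 0.5, -5.8, 0], [0.035, -0.004, 0.002, 1.5, 0.6, -5.7, 0], [0.036, 0, 0.004, 1.5, 0.5, -5.8, 0]]]}}

```text
clock: 0.95
tcp_pos: [338.1, -349.8, 257.4]
tcp_rot: [-0.109, 0.842, 0.528, 0.019]
ft_force: [0.4, -0.5, 0.0]
width: 0.998
```

Emit:
{"op": "apply_moves", "data": {"commands": [[[0.035, 0.003, 0.003, 1.6, 0.5, -5.7, 0], [0.035, 0.007, 0.004, 1.5, 0.5, -5.8, 0], [0.034, 0.011, 0.004, 1.6, 0.6, -5.8, 0], [0.032, 0.014, 0.004, 1.5, 0.5, -5.7, 0], [0.031, 0.017, 0.003, 1.6, 0.5, -5.8, 0], [0.029, 0.021, 0.004, 1.5, 0.5, -5.8, 0], [0.027, 0.023, 0.003, 1.5, 0.6, -5.7, 0], [0.025, 0.026, 0.002, 1.6, 0.5, -5.8, 0]]]}}

```text
clock: 1.75
tcp_pos: [485.8, -105.8, 267.3]
tcp_rot: [-0.2, 0.551, 0.809, 0.035]
ft_force: [0.9, -0.2, 0.2]
width: 0.999
```

Emit:
{"op": "apply_moves", "data": {"commands": [[[0.021, 0.028, 0.003, 1.5, 0.5, -5.7, 0], [0.019, 0.031, 0.001, 1.6, 0.5, -5.8, 0], [0.015, 0.032, 0.001, 1.5, 0.5, -5.8, 0], [0.012, 0.034, 0, 1.5, 0.6, -5.7, 0], [0.009, 0.034, -0.001, 1.6, 0.5, -5.8, 0], [0.005, 0.036, -0.001, 1.5, 0.5, -5.7, 0], [0.002, 0.035, -0.003, 1.6, 0.5, -5.8, 0], [-0.002, 0.036, -0.003, 1.5, 0.6, -5.8, 0]]]}}

```text
clock: 2.55
tcp_pos: [634.0, 138.4, 275.5]
tcp_rot: [-0.255, 0.166, 0.951, 0.045]
ft_force: [-0.2, -0.5, 0.4]
width: 1.003
```

```bash
python3 - <<'E'
from h import *
s,p,Rt=st(); print(s["clock"],p,Rt.as_matrix().round(3).tolist(),s["joint_pos"].round(2))
im,K,T=grab("wrist",1)
E
```

```text
2.55 [633.96168488 138.42100859 275.5148085 ] [[-0.815, 0.338, -0.471], [0.293, 0.941, 0.17], [0.501, 0.001, -0.866]] [ 0.24  0.82 -0.76  1.15  0.17  1.74  0.78]
```

View pics/wrist1.png

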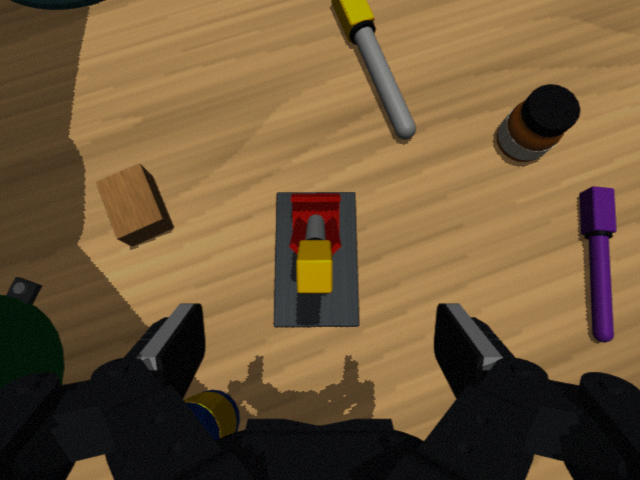

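```bash
python3 - <<'E'
from h import *
im,K,T=load("wrist1"); _,K1,T1=load("top0"); s,p,Rt=st()
m=cv2.inRange(cv2.cvtColor(im,cv2.COLOR_BGR2HSV),(22,150,150),(34,255,255)); m[:200]=0;m[350:]=0;m[:,:250]=0;m[:,370:]=0
c=max(cv2.findContours(m,0,2)[0],key=cv2.contourArea); print(cv2.boundingRect(c),cv2.minAreaRect(c))
uv=cv2.minAreaRect(c)[0]
print("E z165",onz(uv,K,T,165)[0]," tri",tri((uv,K,T),([270.8,230.5],K1,T1)))
q=onz([[276.5,192.5],[356.5,192.5],[358.5,327],[274.5,327]],K,T,4);print(q.round(1)[:,:2].tolist(),q.mean(0))
print([np.degrees(np.arctan2(*(q[j]-q[i])[:2][::-1])).round(1) for i,j in((0,3),(1,2))])
E
```

```text
(297, 259, 35, 33) ((314.0, 275.0), (34.0, 32.0), 0.0)
E z165 [597.27474418 148.86114116 165.        ]  tri [596.87794289 148.55613741 162.2061122 ]
[[469.3, 147.1], [500.1, 232.7], [640.1, 180.7], [610.4, 98.2]] [554.98871705 164.66917403   4.        ]
[np.float64(-19.1), np.float64(-20.4)]
```

```bash
python3 - <<'E'
from h import *
a,Rg=cradle(np.radians(160)); E=np.array([598,149,165.])
plan([(E+45*a,Rg,4),(E-27*a,Rg,6)],0)
E
```

```text
[[-0.006,-0.002,0.017,-0.1,-0.1,0.2,0],[-0.006,-0.002,0.017,0,0,0.3,0],[-0.006,-0.002,0.017,-0.1,-0.1,0.2,0],[-0.006,-0.002,0.017,0,0,0.3,0],[0,0,0.012,0,0,0,0],[0,0,0.012,0,0,0,0],[0,0,0.012,0,0,0,0],[0,0,0.012,0,0,0,0]]
[[0,0,0.012,0,0,0,0],[0,0,0.012,0,0,0,0],[0,0,0,0,0,0,0],[0,0,0,0,0,0,0],[0,0,0,0,0,0,0],[0,0,0,0,0,0,0],[0,0,0,0,0,0,0],[0,0,0,0,0,0,0]]
end [585.1 154.1 141.4]
```

Emit:
{"op": "apply_moves", "data": {"commands": [[[-0.006, -0.002, 0.017, -0.1, -0.1, 0.2, 0], [-0.006, -0.002, 0.017, 0, 0, 0.3, 0], [-0.006, -0.002, 0.017, -0.1, -0.1, 0.2, 0], [-0.006, -0.002, 0.017, 0, 0, 0.3, 0], [0, 0, 0.012, 0, 0, 0, 0], [0, 0, 0.012, 0, 0, 0, 0], [0, 0, 0.012, 0, 0, 0, 0], [0, 0, 0.012, 0, 0, 0, 0]]]}}

```text
clock: 3.4
tcp_pos: [595.5, 143.1, 162.8]
tcp_rot: [-0.253, 0.176, 0.95, 0.044]
ft_force: [0.7, -0.1, 0.5]
width: 1.002
```

Emit:
{"op": "apply_moves", "data": {"commands": [[[0, 0, 0.012, 0, 0, 0, 0], [0, 0, 0.012, 0, 0, 0, 0], [0, 0, 0, 0, 0, 0, 80], [0, 0, 0, 0, 0, 0, 130], [0, 0, 0, 0, 0, 0, 255], [0, 0, 0, 0, 0, 0, 255], [0, 0, 0, 0, 0, 0, 255], [0, 0, 0, 0, 0, 0, 255]]]}}

```text
clock: 4.2
tcp_pos: [585.2, 148.3, 143.5]
tcp_rot: [-0.253, 0.176, 0.95, 0.045]
ft_force: [1.4, 5.8, 5.6]
width: 0.276
```

Emit:
{"op": "apply_moves", "data": {"commands": [[[0, 0, 0, 0, 0, 0, 255], [0, 0, 0, 0, 0, 0, 255], [0, 0, 0, 0, 0, 0, 255], [0, 0, 0, 0, 0, 0, 255], [0, 0, -0.01, 0, 0, 0, 255], [0, 0, -0.02, 0, 0, 0, 255], [0, 0, -0.03, 0, 0, 0, 255], [0, 0, -0.03, 0, 0, 0, 255]]]}}

```text
clock: 5.0
tcp_pos: [626.8, 131.5, 221.6]
tcp_rot: [-0.254, 0.176, 0.95, 0.044]
ft_force: [-0.8, 1.8, -1.9]
width: 0.273
```

```bash
python3 - <<'E'
from h import *
s,p,Rt=st(); print(p,s["ft_force"])
D=rotzy([0,0,-1],[.342,.94,0])
plan([([615,110,300],D,6),([590,-170,300],D,10),([588,-215,297],D,3),([588,-224,295],D,2)],255)
E
```

```text
[626.79477908 131.50974801 221.57974315] [-0.78373651  1.78971312 -1.85217196]
[[0.007,-0.004,-0.011,0,-5.0,-0.2,255],[0.006,-0.004,-0.012,0,-4.9,-0.1,255],[0.005,-0.004,-0.012,0,-5.0,-0.2,255],[0.004,-0.004,-0.012,0,-5.0,-0.1,255],[0.003,-0.004,-0.013,0,-5.0,-0.2,255],[0.002,-0.005,-0.013,-0.1,-4.9,-0.2,255],[-0.007,-0.027,0,0,0,0,255],[-0.008,-0.027,0,0,0,0,255]]
[[-0.007,-0.027,0,0,0,0,255],[-0.007,-0.027,0,0,0,0,255],[-0.007,-0.028,0,0,0,0,255],[-0.008,-0.027,0,0,0,0,255],[-0.007,-0.027,0,0,0,0,255],[-0.007,-0.027,0,0,0,0,255],[-0.007,-0.027,0,0,0,0,255],[-0.008,-0.027,0,0,0,0,255]]
[[-0.004,-0.014,0.001,0,0,0,255],[-0.005,-0.015,0.001,0,0,0,255],[-0.004,-0.014,0.001,0,0,0,255],[-0.002,-0.004,0.001,0,0,0,255],[-0.001,-0.005,0.001,0,0,0,255],[0,0,0,0,0,0,255],[0,0,0,0,0,0,255],[0,0,0,0,0,0,255]]
end [ 587.8 -224.3  294.8]
```

Emit:
{"op": "apply_moves", "data": {"commands": [[[0.007, -0.004, -0.011, 0, -5.0, -0.2, 255], [0.006, -0.004, -0.012, 0, -4.9, -0.1, 255], [0.005, -0.004, -0.012, 0, -5.0, -0.2, 255], [0.004, -0.004, -0.012, 0, -5.0, -0.1, 255], [0.003, -0.004, -0.013, 0, -5.0, -0.2, 255], [0.002, -0.005, -0.013, -0.1, -4.9, -0.2, 255], [-0.007, -0.027, 0, 0, 0, 0, 255], [-0.008, -0.027, 0, 0, 0, 0, 255]]]}}

```text
clock: 5.8
tcp_pos: [609.3, 53.9, 300.2]
tcp_rot: [0.001, 0.172, 0.985, -0.0]
ft_force: [0.4, 0.4, -1.6]
width: 0.271
```

Emit:
{"op": "apply_moves", "data": {"commands": [[[-0.007, -0.027, 0, 0, 0, 0, 255], [-0.007, -0.027, 0, 0, 0, 0, 255], [-0.007, -0.028, 0, 0, 0, 0, 255], [-0.008, -0.027, 0, 0, 0, 0, 255], [-0.007, -0.027, 0, 0, 0, 0, 255], [-0.007, -0.027, 0, 0, 0, 0, 255], [-0.007, -0.027, 0, 0, 0, 0, 255], [-0.008, -0.027, 0, 0, 0, 0, 255]]]}}

```text
clock: 6.6
tcp_pos: [589.9, -171.1, 299.3]
tcp_rot: [0.0, 0.173, 0.985, 0.0]
ft_force: [0.3, -0.3, -0.6]
width: 0.275
```

Emit:
{"op": "apply_moves", "data": {"commands": [[[-0.004, -0.014, 0.001, 0, 0, 0, 255], [-0.005, -0.015, 0.001, 0, 0, 0, 255], [-0.004, -0.014, 0.001, 0, 0, 0, 255], [-0.002, -0.004, 0.001, 0, 0, 0, 255], [-0.001, -0.005, 0.001, 0, 0, 0, 255], [0, 0, 0, 0, 0, 0, 255], [0, 0, 0, 0, 0, 0, 255], [0, 0, 0, 0, 0, 0, 255]]]}}

```text
clock: 7.4
tcp_pos: [587.6, -223.7, 294.1]
tcp_rot: [0.0, 0.173, 0.985, 0.0]
ft_force: [0.1, 0.4, -2.2]
width: 0.277
```

```bash
python3 - <<'E'
from h import *
im,K,T=grab("wrist",2); im2,_,_=grab("top",2)
s,p,Rt=st(); print(s["clock"],p,Rt.as_matrix().round(3).tolist(),s["joint_pos"].round(2),s["ft_force"])
cv2.imwrite("pics/w2b.png",cv2.convertScaleAbs(im,alpha=1.6))
E
```

```text
7.5 [ 587.51630074 -223.87385357  294.12454174] [[-0.94, 0.341, 0.0], [0.341, 0.94, 0.0], [-0.0, 0.0, -1.0]] [ 0.81  0.47 -0.69  1.53  0.31  1.25  1.3 ] [-0.8281361  -0.15428497 -2.17063223]
```

View pics/w2b.png

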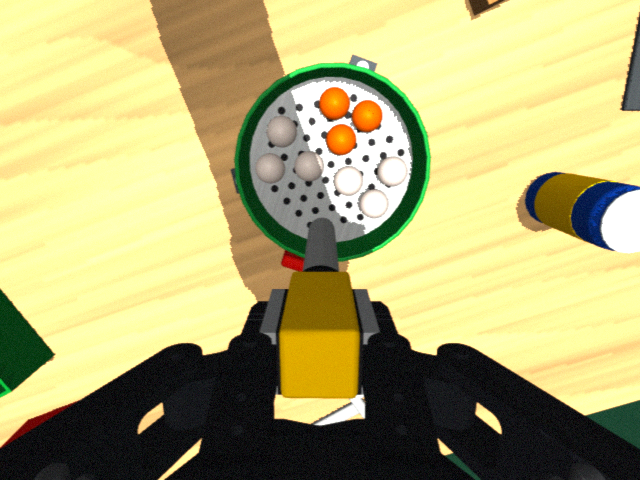

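```bash
python3 - <<'E'
from h import *
from scipy.optimize import least_squares
im,K,T=load("wrist2"); s,p,Rt=st()
c=max([c for c in blobs(im,(45,120,10),(80,255,255),300) if 236<=c[:,0,0].mean()<430],key=cv2.contourArea)
h=cv2.convexHull(c)[:,0,:]; P=onz(c[:,0,:],K,T,85)[:,:2]; cc=np.array([558,-198.])
for _ in range(6):
    d=np.linalg.norm(P-cc,axis=1); Q=P[np.abs(d-84)<7]
    f=least_squares(lambda q:np.linalg.norm(Q-q[:2],axis=1)-q[2],[*cc,84.],loss='soft_l1'); cc=f.x[:2]
print("tub",f.x,len(Q),len(P),np.abs(f.fun).mean())
print("tip pred px",px(p+Rt.apply([0,0,140]),K,T),px(p+Rt.apply([0,0,132]),K,T))
print("tab",onz([293,262],K,T,80)[0])
hsv=cv2.cvtColor(im,cv2.COLOR_BGR2HSV)
for b in blobs(im,(4,170,60),(18,255,255),150):
    (x,y),rr=cv2.minEnclosingCircle(b); 
    if y<230: print("orange",(round(x),round(y)),onz([x,y],K,T,50)[0].round(1),round(rr,1))
for uv in [(282,131),(270,168),(309,166),(348,181),(393,171),(374,204)]: print("white",onz(uv,K,T,50)[0].round(1))
E
```

```text
tub [ 555.95125234 -199.6573204    82.75947571] 536 997 0.28929980850258247
tip pred px [[317.87722104 232.4477009 ]] [[317.83545345 235.43381606]]
tab [ 624.69332484 -262.11447477   80.        ]
orange (341, 140) [ 537.5 -183.5   50. ] 15.2
orange (366, 116) [ 525.5 -154.8   50. ] 15.7
orange (334, 103) [ 505.7 -178.4   50. ] 15.9
white [ 511.9 -231.6   50. ]
white [ 539.2 -254.5   50. ]
white [ 550.  -219.4   50. ]
white [ 575.8 -189.5   50. ]
white [ 581.4 -146.6   50. ]
white [ 605.3 -173.    50. ]
```

Emit:
{"op": "apply_moves", "data": {"commands": [[[-0.001, -0.005, 0.02, 0, 0, 0, 255], [0, 0, 0.02, 0, 0, 0, 255], [0, 0, 0.02, 0, 0, 0, 255], [0, 0, 0.02, 0, 0, 0, 255], [0, 0, 0.016, 0, 0, 0, 255], [0, 0, 0.01, 0, 0, 0, 255], [0, 0, 0.005, 0, 0, 0, 255], [0, 0, 0, 0, 0, 0, 255]]]}}

```text
clock: 8.3
tcp_pos: [586.7, -229.3, 182.8]
tcp_rot: [-0.0, 0.173, 0.985, 0.0]
ft_force: [0.4, -0.3, -2.1]
width: 0.273
```

Emit:
{"op": "apply_moves", "data": {"commands": [[[0, 0, 0.001, 0, 0, 0, 255], [0, 0, 0.001, 0, 0, 0, 255], [0, 0, 0.001, 0, 0, 0, 255], [0, 0, 0, 0, 0, 0, 255], [0, 0, 0, 0, 0, 0, 255], [0, 0, 0, 0, 0, 0, 255], [0, 0, 0, 0, 0, 0, 255], [0, 0, 0, 0, 0, 0, 255]]]}}

```text
clock: 9.1
tcp_pos: [586.6, -229.4, 180.0]
tcp_rot: [0.0, 0.174, 0.985, 0.0]
ft_force: [-0.9, -1.2, -2.0]
width: 0.273
```

Emit:
{"op": "apply_moves", "data": {"commands": [[[0, 0, 0.001, 0, 0, 0, 255], [0, 0, 0.001, 0, 0, 0, 255], [0, 0, 0.001, 0, 0, 0, 255], [0, 0, 0, 0, 0, 0, 255], [0, 0, 0, 0, 0, 0, 255], [0, 0, 0, 0, 0, 0, 255], [0, 0, 0, 0, 0, 0, 255], [0, 0, 0, 0, 0, 0, 255]]]}}

```text
clock: 9.9
tcp_pos: [586.7, -229.4, 177.0]
tcp_rot: [0.0, 0.174, 0.985, 0.0]
ft_force: [-1.0, -0.5, -0.2]
width: 0.275
```

Emit:
{"op": "apply_moves", "data": {"commands": [[[0, 0, 0.0005, 0, 0, 0, 255], [0, 0, 0.0005, 0, 0, 0, 255], [0, 0, 0, 0, 0, 0, 255], [0, 0, 0, 0, 0, 0, 255], [0, 0, 0, 0, 0, 0, 255], [0, 0, 0, 0, 0, 0, 255], [0, 0, 0, 0, 0, 0, 255], [0, 0, 0, 0, 0, 0, 255]]]}}

```text
clock: 10.7
tcp_pos: [586.7, -229.4, 176.1]
tcp_rot: [0.0, 0.174, 0.985, 0.0]
ft_force: [0.2, -0.8, 2.7]
width: 0.274
```

```bash
python3 - <<'E'
from h import *
s,p,Rt=st(); C=np.array([557.7,-202.7]); d=p[:2]-C; print(np.linalg.norm(d),s["ft_force"])
th=np.arctan2(d[1],d[0]); q=[]; pos=p.copy()
for i in range(1,25):
    t=th+np.radians(15*i); tgt=np.array([*(C+40*np.array([np.cos(t),np.sin(t)])),p[2]])
    v=np.round(Rt.inv().apply(tgt-pos)/1000,4); v[2]=0; pos=pos+Rt.apply(v*1000); q.append([float(v[0]),float(v[1]),0,0,0,0,255])
for i in (0,8,16): print(q[i:i+8])
E
```

```text
39.40067876014787 [ 0.18440515 -0.82629573  2.72801186]
[[-0.0033, 0.0098, 0, 0, 0, 0, 255], [-0.0, 0.0105, 0, 0, 0, 0, 255], [0.0027, 0.0101, 0, 0, 0, 0, 255], [0.0052, 0.009, 0, 0, 0, 0, 255], [0.0073, 0.0074, 0, 0, 0, 0, 255], [0.009, 0.0053, 0, 0, 0, 0, 255], [0.0101, 0.0027, 0, 0, 0, 0, 255], [0.0105, 0.0001, 0, 0, 0, 0, 255]]
[[0.0101, -0.0027, 0, 0, 0, 0, 255], [0.009, -0.0052, 0, 0, 0, 0, 255], [0.0074, -0.0074, 0, 0, 0, 0, 255], [0.0053, -0.009, 0, 0, 0, 0, 255], [0.0027, -0.0101, 0, 0, 0, 0, 255], [0.0, -0.0104, 0, 0, 0, 0, 255], [-0.0026, -0.0101, 0, 0, 0, 0, 255], [-0.0052, -0.0091, 0, 0, 0, 0, 255]]
[[-0.0074, -0.0074, 0, 0, 0, 0, 255], [-0.009, -0.0052, 0, 0, 0, 0, 255], [-0.0101, -0.0028, 0, 0, 0, 0, 255], [-0.0105, 0.0, 0, 0, 0, 0, 255], [-0.01, 0.0027, 0, 0, 0, 0, 255], [-0.0091, 0.0052, 0, 0, 0, 0, 255], [-0.0074, 0.0073, 0, 0, 0, 0, 255], [-0.0053, 0.0091, 0, 0, 0, 0, 255]]
```

Emit:
{"op": "apply_moves", "data": {"commands": [[[-0.0033, 0.0098, 0, 0, 0, 0, 255], [0, 0.0105, 0, 0, 0, 0, 255], [0.0027, 0.0101, 0, 0, 0, 0, 255], [0.0052, 0.009, 0, 0, 0, 0, 255], [0.0073, 0.0074, 0, 0, 0, 0, 255], [0.009, 0.0053, 0, 0, 0, 0, 255], [0.0101, 0.0027, 0, 0, 0, 0, 255], [0.0105, 0.0001, 0, 0, 0, 0, 255]]]}}

```text
clock: 11.5
tcp_pos: [565.6, -162.8, 176.1]
tcp_rot: [0.0, 0.173, 0.985, 0.0]
ft_force: [2.6, 0.1, 1.5]
width: 0.277
```

Emit:
{"op": "apply_moves", "data": {"commands": [[[0.0101, -0.0027, 0, 0, 0, 0, 255], [0.009, -0.0052, 0, 0, 0, 0, 255], [0.0074, -0.0074, 0, 0, 0, 0, 255], [0.0053, -0.009, 0, 0, 0, 0, 255], [0.0027, -0.0101, 0, 0, 0, 0, 255], [0, -0.0104, 0, 0, 0, 0, 255], [-0.0026, -0.0101, 0, 0, 0, 0, 255], [-0.0052, -0.0091, 0, 0, 0, 0, 255]]]}}

```text
clock: 12.3
tcp_pos: [519.1, -215.8, 175.8]
tcp_rot: [-0.0, 0.174, 0.985, 0.0]
ft_force: [-1.6, 2.1, 3.0]
width: 0.272
```

Emit:
{"op": "apply_moves", "data": {"commands": [[[-0.0074, -0.0074, 0, 0, 0, 0, 255], [-0.009, -0.0052, 0, 0, 0, 0, 255], [-0.0101, -0.0028, 0, 0, 0, 0, 255], [-0.0105, 0, 0, 0, 0, 0, 255], [-0.01, 0.0027, 0, 0, 0, 0, 255], [-0.0091, 0.0052, 0, 0, 0, 0, 255], [-0.0074, 0.0073, 0, 0, 0, 0, 255], [-0.0053, 0.0091, 0, 0, 0, 0, 255]]]}}

```text
clock: 13.1
tcp_pos: [588.1, -229.3, 176.0]
tcp_rot: [0.0, 0.173, 0.985, 0.0]
ft_force: [-1.5, -0.8, 2.3]
width: 0.27
```

Emit:
{"op": "apply_moves", "data": {"commands": [[[-0.0027, 0.0101, 0, 0, 0, 0, 255], [0, 0.0104, 0, 0, 0, 0, 255], [0.0027, 0.0101, 0, 0, 0, 0, 255], [0.0052, 0.009, 0, 0, 0, 0, 255], [0.0073, 0.0074, 0, 0, 0, 0, 255], [0.009, 0.0053, 0, 0, 0, 0, 255], [0.0101, 0.0027, 0, 0, 0, 0, 255], [0.0105, 0.0001, 0, 0, 0, 0, 255]]]}}

```text
clock: 13.9
tcp_pos: [565.6, -162.8, 176.1]
tcp_rot: [0.0, 0.173, 0.985, 0.0]
ft_force: [1.9, -0.0, 1.7]
width: 0.276
```

Emit:
{"op": "apply_moves", "data": {"commands": [[[0.0101, -0.0027, 0, 0, 0, 0, 255], [0.009, -0.0052, 0, 0, 0, 0, 255], [0.0074, -0.0074, 0, 0, 0, 0, 255], [0.0053, -0.009, 0, 0, 0, 0, 255], [0.0027, -0.0101, 0, 0, 0, 0, 255], [0, -0.0104, 0, 0, 0, 0, 255], [-0.0026, -0.0101, 0, 0, 0, 0, 255], [-0.0052, -0.0091, 0, 0, 0, 0, 255]]]}}

```text
clock: 14.7
tcp_pos: [519.1, -215.7, 175.9]
tcp_rot: [-0.0, 0.174, 0.985, 0.0]
ft_force: [0.5, 3.4, 2.0]
width: 0.271
```

Emit:
{"op": "apply_moves", "data": {"commands": [[[-0.0074, -0.0074, 0, 0, 0, 0, 255], [-0.009, -0.0052, 0, 0, 0, 0, 255], [-0.0101, -0.0028, 0, 0, 0, 0, 255], [-0.0105, 0, 0, 0, 0, 0, 255], [-0.01, 0.0027, 0, 0, 0, 0, 255], [-0.0091, 0.0052, 0, 0, 0, 0, 255], [-0.0074, 0.0073, 0, 0, 0, 0, 255], [-0.0053, 0.0091, 0, 0, 0, 0, 255]]]}}

```text
clock: 15.5
tcp_pos: [588.1, -229.3, 176.0]
tcp_rot: [0.0, 0.173, 0.985, 0.0]
ft_force: [-1.7, -1.1, 1.2]
width: 0.275
```

Emit:
{"op": "apply_moves", "data": {"commands": [[[-0.0027, 0.0101, 0, 0, 0, 0, 255], [0, 0.0104, 0, 0, 0, 0, 255], [0.0027, 0.0101, 0, 0, 0, 0, 255], [0.0026, 0.0045, 0, 0, 0, 0, 255], [0, 0, 0, 0, 0, 0, 255], [0, 0, 0, 0, 0, 0, 255], [0, 0, 0, 0, 0, 0, 255], [0, 0, 0, 0, 0, 0, 255]]]}}

```text
clock: 16.3
tcp_pos: [596.6, -196.0, 176.0]
tcp_rot: [-0.0, 0.174, 0.985, 0.0]
ft_force: [0.4, 1.8, 1.9]
width: 0.271
```

```bash
python3 - <<'E'
from h import *
im,K,T=grab("wrist",3); im2,_,_=grab("top",3); s,p,Rt=st(); print(s["clock"],p,s["ft_force"])
a=cv2.resize(im[0:300,180:500],None,fx=1.6,fy=1.6); b=cv2.resize(im2[190:310,380:500],(480,480),interpolation=cv2.INTER_CUBIC)[:, 90:378]
cv2.imwrite("pics/c3.png",cv2.convertScaleAbs(cv2.hconcat([a,b]),alpha=1.6))
E
```

```text
16.4 [ 596.62272805 -196.04799085  175.97526102] [0.35749118 2.22004659 2.27240543]
```

View pics/c3.png

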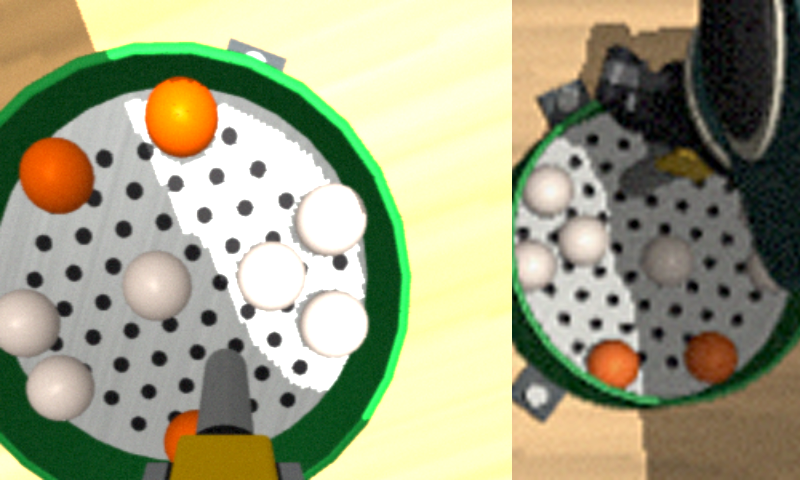

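Two turns done. The oranges are far apart (gap about 25 mm between the closest pair, at crop pixels (180,115) and (57,175)), and the third is at (190,438). All nine beads are in the tub. I'll lift out and return to the cradle.

```bash
python3 - <<'E'
from h import *
s,p,Rt=st(); a,Rg=cradle(np.radians(160)); F=np.array([520.5,177.2,22.]); D=rotzy([0,0,-1],[.342,.94,0]); tip=np.array([1.5,1.5,140.5])
P0=F+110*a-Rg.apply(tip)+Rg.apply([6,0,0]); print(P0)
U=p.copy();U[2]=200;U2=p.copy();U2[2]=302
plan([(U,D,3),(U2,D,4),([610,70,305],D,11),([630,125,300],D,3),(P0,Rg,9),(P0,Rg,2)],255)
E
```

```text
[634.02138119 134.28532963 241.18936311]
[[0,0,-0.008,0,0,0,255],[0,0,-0.008,0,0,0,255],[0,0,-0.008,0,0,0,255],[0,0,-0.026,0,0,0,255],[0,0,-0.025,0,0,0,255],[0,0,-0.026,0,0,0,255],[0,0,-0.025,0,0,0,255],[0.007,0.023,0,0,0,0,255]]
[[0.007,0.023,-0.001,0,0,0,255],[0.007,0.023,0,0,0,0,255],[0.008,0.024,0,0,0,0,255],[0.007,0.023,0,0,0,0,255],[0.007,0.023,-0.001,0,0,0,255],[0.007,0.023,0,0,0,0,255],[0.007,0.023,0,0,0,0,255],[0.007,0.023,0,0,0,0,255]]
[[0.007,0.023,-0.001,0,0,0,255],[0.007,0.024,0,0,0,0,255],[0,0.019,0.002,0,0,0,255],[0,0.02,0.001,0,0,0,255],[0.001,0.019,0.002,0,0,0,255],[0,0.001,0.007,0,3.3,0,255],[-0.001,0.001,0.006,0,3.4,0,255],[0,0.001,0.007,0,3.3,0,255]]
[[-0.002,0.002,0.006,0,3.3,0,255],[-0.001,0.001,0.006,0,3.4,0,255],[-0.002,0.001,0.007,0,3.3,0,255],[-0.003,0.001,0.006,0,3.3,0,255],[-0.002,0.001,0.006,0,3.4,0,255],[-0.003,0.001,0.005,0,3.3,0,255],[0,0,0,0,0,0,255],[0,0,0,0,0,0,255]]
end [633.8 134.1 241.8]
```

Emit:
{"op": "apply_moves", "data": {"commands": [[[0, 0, -0.008, 0, 0, 0, 255], [0, 0, -0.008, 0, 0, 0, 255], [0, 0, -0.008, 0, 0, 0, 255], [0, 0, -0.026, 0, 0, 0, 255], [0, 0, -0.025, 0, 0, 0, 255], [0, 0, -0.026, 0, 0, 0, 255], [0, 0, -0.025, 0, 0, 0, 255], [0.007, 0.023, 0, 0, 0, 0, 255]]]}}

```text
clock: 17.2
tcp_pos: [598.7, -174.9, 305.7]
tcp_rot: [0.002, 0.176, 0.984, -0.001]
ft_force: [-0.5, 0.1, -2.1]
width: 0.273
```

Emit:
{"op": "apply_moves", "data": {"commands": [[[0.007, 0.023, -0.001, 0, 0, 0, 255], [0.007, 0.023, 0, 0, 0, 0, 255], [0.008, 0.024, 0, 0, 0, 0, 255], [0.007, 0.023, 0, 0, 0, 0, 255], [0.007, 0.023, -0.001, 0, 0, 0, 255], [0.007, 0.023, 0, 0, 0, 0, 255], [0.007, 0.023, 0, 0, 0, 0, 255], [0.007, 0.023, 0, 0, 0, 0, 255]]]}}

```text
clock: 18.0
tcp_pos: [607.6, 22.3, 304.8]
tcp_rot: [0.0, 0.174, 0.985, 0.0]
ft_force: [0.1, 0.0, -2.4]
width: 0.273
```

Emit:
{"op": "apply_moves", "data": {"commands": [[[0.007, 0.023, -0.001, 0, 0, 0, 255], [0.007, 0.024, 0, 0, 0, 0, 255], [0, 0.019, 0.002, 0, 0, 0, 255], [0, 0.02, 0.001, 0, 0, 0, 255], [0.001, 0.019, 0.002, 0, 0, 0, 255], [0, 0.001, 0.007, 0, 3.3, 0, 255], [-0.001, 0.001, 0.006, 0, 3.4, 0, 255], [0, 0.001, 0.007, 0, 3.3, 0, 255]]]}}

```text
clock: 18.8
tcp_pos: [630.5, 128.0, 280.7]
tcp_rot: [-0.087, 0.173, 0.981, 0.015]
ft_force: [0.5, -0.6, -1.4]
width: 0.274
```

Emit:
{"op": "apply_moves", "data": {"commands": [[[-0.002, 0.002, 0.006, 0, 3.3, 0, 255], [-0.001, 0.001, 0.006, 0, 3.4, 0, 255], [-0.002, 0.001, 0.007, 0, 3.3, 0, 255], [-0.003, 0.001, 0.006, 0, 3.3, 0, 255], [-0.002, 0.001, 0.006, 0, 3.4, 0, 255], [-0.003, 0.001, 0.005, 0, 3.3, 0, 255], [0, 0, 0, 0, 0, 0, 255], [0, 0, 0, 0, 0, 0, 255]]]}}

```text
clock: 19.6
tcp_pos: [633.9, 134.4, 242.0]
tcp_rot: [-0.254, 0.168, 0.951, 0.045]
ft_force: [-0.2, 0.4, -1.4]
width: 0.273
```

```bash
python3 - <<'E'
from h import *
im,K,T=grab("wrist",4); im2,_,_=grab("top",4); im3,_,_=grab("scene",4); s,p,Rt=st(); print(s["clock"],p,Rt.as_matrix().round(3).tolist(),s["ft_force"])
a=cv2.resize(im[130:350,230:410],None,fx=2.2,fy=2.2); b=cv2.resize(im3[150:260,265:375],(484,484),interpolation=cv2.INTER_CUBIC)[:,:400]
cv2.imwrite("pics/c4.png",cv2.convertScaleAbs(cv2.hconcat([a,b]),alpha=1.5))
c=cv2.resize(im2[190:310,380:500],(600,600),interpolation=cv2.INTER_CUBIC); cv2.imwrite("pics/tub4.png",cv2.convertScaleAbs(c,alpha=1.6))
E
```

```text
19.75 [633.70112549 134.55898265 242.79877369] [[-0.815, 0.341, -0.468], [0.296, 0.94, 0.171], [0.498, 0.001, -0.867]] [ 0.11160556  0.22722162 -1.25440375]
```

View pics/c4.png

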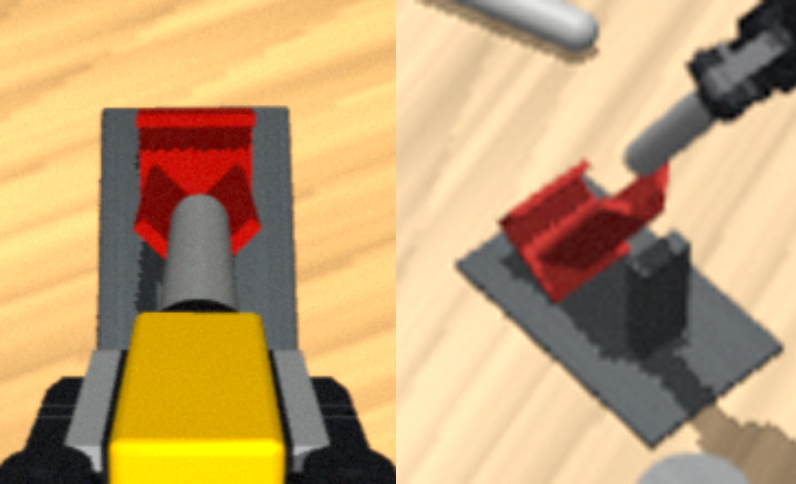

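View pics/tub4.png

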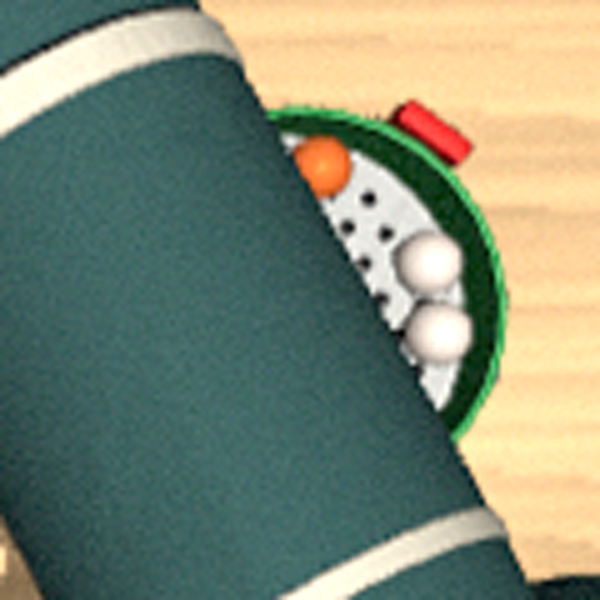

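Wrist view: the rod tip at crop (200,195) is centred over the trough (wings 135–260, foot stop 137–255) and stands slightly off it on the open side, as planned. In the top view the arm hides most of the tub. I'll slide the rod in along its axis.

Emit:
{"op": "apply_moves", "data": {"commands": [[[0, 0, 0.01, 0, 0, 0, 255], [0, 0, 0.01, 0, 0, 0, 255], [0, 0, 0.01, 0, 0, 0, 255], [0, 0, 0.01, 0, 0, 0, 255], [0, 0, 0.01, 0, 0, 0, 255], [0, 0, 0.01, 0, 0, 0, 255], [0, 0, 0.01, 0, 0, 0, 255], [0, 0, 0.005, 0, 0, 0, 255]]]}}

```text
clock: 20.55
tcp_pos: [597.8, 147.3, 175.8]
tcp_rot: [-0.255, 0.167, 0.951, 0.045]
ft_force: [0.6, -0.4, -1.8]
width: 0.274
```

Emit:
{"op": "apply_moves", "data": {"commands": [[[0, 0, 0.005, 0, 0, 0, 255], [0, 0, 0.005, 0, 0, 0, 255], [0, 0, 0.005, 0, 0, 0, 255], [0, 0, 0.004, 0, 0, 0, 255], [0, 0, 0.003, 0, 0, 0, 255], [0, 0, 0, 0, 0, 0, 255], [0, 0, 0, 0, 0, 0, 255], [0, 0, 0, 0, 0, 0, 255]]]}}

```text
clock: 21.35
tcp_pos: [588.3, 150.9, 157.9]
tcp_rot: [-0.255, 0.168, 0.951, 0.045]
ft_force: [-0.3, 0.4, -1.6]
width: 0.273
```

Emit:
{"op": "apply_moves", "data": {"commands": [[[-0.001, 0, 0.001, 0, 0, 0, 255], [-0.001, 0, 0.001, 0, 0, 0, 255], [-0.001, 0, 0.001, 0, 0, 0, 255], [-0.001, 0, 0.001, 0, 0, 0, 255], [0, 0, 0.001, 0, 0, 0, 255], [0, 0, 0.001, 0, 0, 0, 255], [0, 0, 0.001, 0, 0, 0, 255], [0, 0, 0, 0, 0, 0, 255]]]}}

```text
clock: 22.15
tcp_pos: [588.0, 151.0, 149.6]
tcp_rot: [-0.255, 0.168, 0.951, 0.045]
ft_force: [-0.5, -0.2, -1.8]
width: 0.275
```

Emit:
{"op": "apply_moves", "data": {"commands": [[[-0.001, 0, 0, 0, 0, 0, 255], [0, 0, 0, 0, 0, 0, 255], [0, 0, 0, 0, 0, 0, 255], [0, 0, 0, 0, 0, 0, 255], [0, 0, 0, 0, 0, 0, 255], [0, 0, 0, 0, 0, 0, 255], [0, 0, 0, 0, 0, 0, 255], [0, 0, 0, 0, 0, 0, 255]]]}}

```text
clock: 22.95
tcp_pos: [588.9, 150.7, 149.2]
tcp_rot: [-0.255, 0.168, 0.951, 0.045]
ft_force: [-0.2, 0.2, -2.2]
width: 0.27
```

Emit:
{"op": "apply_moves", "data": {"commands": [[[0, 0, 0.001, 0, 0, 0, 255], [0, 0, 0.001, 0, 0, 0, 255], [0, 0, 0.001, 0, 0, 0, 255], [0, 0, 0.001, 0, 0, 0, 255], [0, 0, 0, 0, 0, 0, 255], [0, 0, 0, 0, 0, 0, 255], [0, 0, 0, 0, 0, 0, 255], [0, 0, 0, 0, 0, 0, 255]]]}}

```text
clock: 23.75
tcp_pos: [587.1, 151.3, 145.7]
tcp_rot: [-0.255, 0.168, 0.951, 0.045]
ft_force: [-0.5, -0.4, -1.3]
width: 0.273
```

Emit:
{"op": "apply_moves", "data": {"commands": [[[-0.001, 0, 0, 0, 0, 0, 255], [0, 0, 0, 0, 0, 0, 255], [0, 0, 0, 0, 0, 0, 255], [0, 0, 0, 0, 0, 0, 255], [0, 0, 0, 0, 0, 0, 255], [0, 0, 0, 0, 0, 0, 255], [0, 0, 0, 0, 0, 0, 255], [0, 0, 0, 0, 0, 0, 255]]]}}

```text
clock: 24.55
tcp_pos: [587.8, 151.0, 145.2]
tcp_rot: [-0.255, 0.168, 0.951, 0.045]
ft_force: [0.6, -0.0, -1.2]
width: 0.277
```

Emit:
{"op": "apply_moves", "data": {"commands": [[[0, 0, 0.001, 0, 0, 0, 255], [0, 0, 0.0005, 0, 0, 0, 255], [0, 0, 0, 0, 0, 0, 255], [0, 0, 0, 0, 0, 0, 255], [0, 0, 0, 0, 0, 0, 255], [0, 0, 0, 0, 0, 0, 255], [0, 0, 0, 0, 0, 0, 255], [0, 0, 0, 0, 0, 0, 255]]]}}

```text
clock: 25.35
tcp_pos: [587.2, 151.3, 143.9]
tcp_rot: [-0.255, 0.168, 0.951, 0.045]
ft_force: [0.1, -0.8, -1.7]
width: 0.274
```

Emit:
{"op": "apply_moves", "data": {"commands": [[[-0.001, 0, 0, 0, 0, 0, 255], [0, 0, 0, 0, 0, 0, 255], [0, 0, 0, 0, 0, 0, 255], [0, 0, 0, 0, 0, 0, 255], [0, 0, 0, 0, 0, 0, 255], [0, 0, 0, 0, 0, 0, 255], [0, 0, 0, 0, 0, 0, 255], [0, 0, 0, 0, 0, 0, 255]]]}}

```text
clock: 26.15
tcp_pos: [588.0, 151.0, 143.4]
tcp_rot: [-0.255, 0.168, 0.951, 0.045]
ft_force: [-0.7, -0.8, -0.9]
width: 0.272
```

Emit:
{"op": "apply_moves", "data": {"commands": [[[0, 0, 0.001, 0, 0, 0, 255], [0, 0, 0, 0, 0, 0, 255], [0, 0, 0, 0, 0, 0, 255], [0, 0, 0, 0, 0, 0, 255], [0, 0, 0, 0, 0, 0, 255], [0, 0, 0, 0, 0, 0, 255], [0, 0, 0, 0, 0, 0, 255], [0, 0, 0, 0, 0, 0, 255]]]}}

```text
clock: 26.95
tcp_pos: [587.7, 151.1, 142.6]
tcp_rot: [-0.255, 0.168, 0.951, 0.045]
ft_force: [3.6, -0.7, 3.7]
width: 0.274
```

Emit:
{"op": "apply_moves", "data": {"commands": [[[-0.001, 0, 0, 0, 0, 0, 255], [0, 0, 0, 0, 0, 0, 255], [0, 0, 0, 0, 0, 0, 255], [0, 0, 0, 0, 0, 0, 255], [0, 0, 0, 0, 0, 0, 255], [0, 0, 0, 0, 0, 0, 255], [0, 0, 0, 0, 0, 0, 255], [0, 0, 0, 0, 0, 0, 255]]]}}

```text
clock: 27.75
tcp_pos: [588.2, 151.1, 142.3]
tcp_rot: [-0.255, 0.167, 0.951, 0.045]
ft_force: [2.3, -1.6, 7.0]
width: 0.276
```

Emit:
{"op": "apply_moves", "data": {"commands": [[[0, 0, 0, 0, 0, 0, 170], [0, 0, 0, 0, 0, 0, 150], [0, 0, 0, 0, 0, 0, 120], [0, 0, 0, 0, 0, 0, 80], [0, 0, 0, 0, 0, 0, 40], [0, 0, 0, 0, 0, 0, 0], [0, 0, 0, 0, 0, 0, 0], [0, 0, 0, 0, 0, 0, 0]]]}}

```text
clock: 28.55
tcp_pos: [588.3, 150.9, 142.0]
tcp_rot: [-0.255, 0.168, 0.951, 0.045]
ft_force: [-0.4, 0.7, 0.0]
width: 1.0
```

Emit:
{"op": "apply_moves", "data": {"commands": [[[0, 0, -0.004, 0, 0, 0, 0], [0, 0, -0.008, 0, 0, 0, 0], [0, 0, -0.012, 0, 0, 0, 0], [0, 0, -0.015, 0, 0, 0, 0], [0, 0, -0.02, 0, 0, 0, 0], [0, 0, -0.02, 0, 0, 0, 0], [0, 0, -0.02, 0, 0, 0, 0], [0, 0, -0.005, 0, 0, 0, 0]]]}}

```text
clock: 29.35
tcp_pos: [638.6, 132.8, 234.5]
tcp_rot: [-0.253, 0.168, 0.952, 0.046]
ft_force: [-0.4, -0.5, -0.9]
width: 1.001
```

Emit:
{"op": "apply_moves", "data": {"commands": [[[0, 0.03, -0.01, 0, 0, 0, 0], [0, 0.04, -0.01, 0, 0, 0, 0], [0, 0.04, -0.01, 0, 0, 0, 0], [0, 0.04, -0.01, 0, 0, 0, 0], [0, 0.04, -0.01, 0, 0, 0, 0], [0, 0.03, -0.01, 0, 0, 0, 0], [0, 0.01, 0, 0, 0, 0, 0], [0, 0, 0, 0, 0, 0, 0]]]}}

```text
clock: 30.15
tcp_pos: [738.5, 330.1, 277.7]
tcp_rot: [-0.257, 0.169, 0.95, 0.045]
ft_force: [-0.1, 0.0, -1.5]
width: 1.002
```

```bash
python3 - <<'E'
from h import *
im,K,T=grab("scene",5); im2,K2,T2=grab("top",5); s,p,Rt=st(); print(s["clock"],p,s["ft_force"])
a=cv2.resize(im[150:260,255:365],(400,400),interpolation=cv2.INTER_CUBIC); b=cv2.resize(im2[190:310,380:500],(400,400),interpolation=cv2.INTER_CUBIC)
cv2.imwrite("pics/c5.png",cv2.convertScaleAbs(cv2.hconcat([a,b]),alpha=1.5))
for n in("scene","top"):
    for t in(0,5):
        i=cv2.imread(f"pics/{n}{t}.png"); print(n,t,[tuple(np.round(c[:,0].mean(0),1)) for c in blobs(i,(22,110,60),(34,255,255),100)])
for t,(i,k,tt) in(("scene",(im,K,T)),("top",(im2,K2,T2))):
    print(t,[onz(cv2.minEnclosingCircle(c)[0],k,tt,50)[0].round(0)[:2].tolist() for c in blobs(i,(5,180,60),(16,255,255),50)])
E
```

```text
30.25 [738.88000353 327.14605539 278.47771123] [-0.59434429 -1.38659716 -0.12622785]
scene 0 [(np.float64(331.0), np.float64(291.0)), (np.float64(326.9), np.float64(185.8)), (np.float64(243.6), np.float64(130.0))]
scene 5 [(np.float64(331.1), np.float64(291.1)), (np.float64(326.4), np.float64(186.3)), (np.float64(243.9), np.float64(130.4))]
top 0 [(np.float64(198.9), np.float64(393.1)), (np.float64(268.7), np.float64(236.3))]
top 5 [(np.float64(199.2), np.float64(393.0))]
scene [[496.0, -227.0], [494.0, -175.0]]
top [[498.0, -176.0], [500.0, -228.0], [621.0, -215.0]]
```

View pics/c5.png

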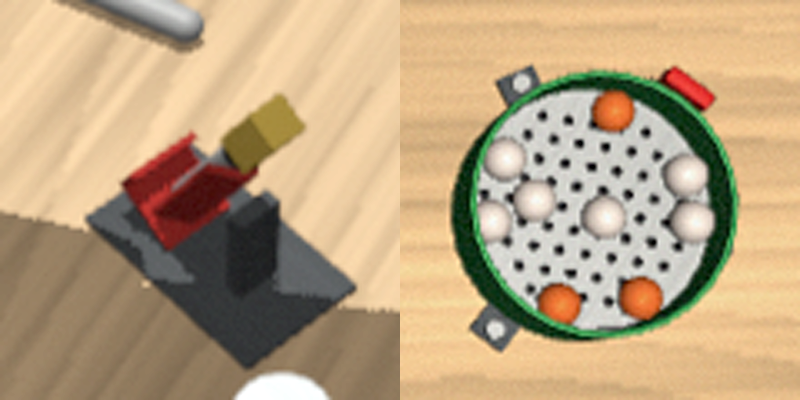

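The rod is back in its cradle, with the handle at (326.4,186.3) against (326.9,185.8) at the start. The oranges are at crop (613,110), (558,305) and (641,298), the closest pair 52 mm between centres. All 9 beads are in the tub.

```bash
python3 -c "
from plant import ticket
print(ticket.close_job())"
```

```text
the job is handed in; nothing more can be done
None
```

The job is done and handed in at about 30 s of the 70 s allowed. I took the stirrer from its cradle, lowered its tip beside the red tab, and stirred just over two counter-clockwise turns at about 40 mm from the centre. I then laid it back on the foot stop and let go.

Last checks:
- **Contact with the sieve:** readings while stirring, taken at the end of each move, were about 3 to 5 N. I did not see the force between readings.
- **Beads:** the three orange beads lie apart. The closest pair is about 52 mm between centres, a gap of about 24 mm. All nine beads are in the tub.
- **Rod:** in the scene view its handle is back within 1 pixel of where it started. In the last top view the handle was not detected, so I could not confirm it from that camera. Contact was felt on the foot stop before I released it.
- **Bystanders:** the can had not moved in the scene view. I did not measure the carton and jar again; the arm did not go near them.

When I first gripped the rod, the arm had overshot, so the gripper stood about 5 mm to one side and pulled the handle over slightly (about 6 N). The rod still came out and went back without trouble.

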